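Tip a power pack into its sprung charging cradle

ROBOT

A 6-joint arm with a two-finger parallel gripper is mounted at the origin on a cart in front of the work surface, level with it; the furniture and walls round the work are solid. World frame = base frame: x ahead of the robot, y to its left, z up, the work surface at z = 0. Lengths are in m, angles in rad, forces in N, time in s.
With the tool pointing down it reaches from about 0.35 to 0.8 m from the base axis. Payload 7.3 kg.
Tool frame: the origin (TCP) lies at the very end of the fingers, on their centre line; the grasp point (between the pads) lies arm.hold_point_z behind it (arm.hold_point_z is the distance from the TCP to the grasp point, in m); z points along the fingers, y is the line along which they close (so a half turn about z gives the same grasp; the last joint's range is limited). The gripper opens to 85 mm and grips with 20 to 120 N. Pads are 22 mm wide; open, the fingers measure 114 mm over their backs; the gripper's body (76 mm by 85 mm) begins 54 mm behind the grasp point. The pads swing forward as they close: fully open they stand 13 mm farther back than shut.
Start: joints at [-1.494, 0.342, 1.524, -0, 1.275, -0.146], TCP at [0.116, -0.512, 0.231] pointing down, gripper open.
Joint ranges: [-2.53, 2.53], [-0.77, 2.02], [0.04, 2.7], [-1, 4.14], [0.28, 2.66], [-3.11, 3.11]. Speed limits (rad/s): [2.57, 2.57, 3.14, 3.14, 3.14, 3.14].

INTERFACE

Orientations are given as a unit quaternion [x, y, z, w].
In Python, from cell import sensors, eyes, job, arm gives the robot as it stands.
- The arm moves only by the shell command python3 -m handwheel 'ROWS' [OPENING]. ROWS is text: rows parted by semicolons, each of 6 numbers parted by spaces: the shift along the tool's x, y, z in cm, then the turn, a rotation vector about the tool's x, y, z in rad. A call has 1 to 12 rows; each row is the pose to reach, as a shift and turn from the pose commanded when the call began, along the tool's axes at that moment; what a row does not reach only later rows make up. A row lasts 1/8 s, in which the tool goes at most 62.5 mm and 10.7 degrees, less where a joint would pass 70% of its speed; a pose out of reach is approached as far as the arm can. A call with a gripper value outside its range is refused whole. OPENING is the gripper's target within -1 to 1 (shut at 1, half-way at 0, fully open at -1), set as the call begins (- or left out, the last holds). The fingers move at their own pace and stop on an object; the grip force is fixed at half the most. Time passes only in rows, so rows that repeat a pose let the fingers close. It gives the time, the measured TCP pose, the force, the opening and the grip force at its end, in the units of the state.
- sensors.sense(): the state, without advancing time (a new reading comes with each control period).
- eyes.camera(name): name is "scene" or "side" or "wrist"; returns a dict with "img" (384x512x3 uint8, red, green, blue), "z_map" (384x512 float32, m along the optical axis (not along the pixel's ray), 0 where there is no reading), "fx", "fy", "cx", "cy" (pixels), "R" (3x3) and "t" (3): a world point X has camera coordinates R X + t. Camera axes: x right, y down, z forward; pixel columns grow to the right and rows downward; lengths in m; the calibration is good to about 2 mm. The wrist camera is an equidistant fisheye: a pixel r from the principal point sees the ray r / f radians off the axis. A picture is of the moment at which its call begins.
- job.hand_in(): hands the job in; it is judged then, once.
The state is a dict: "t": time; "q": joint angles; "qvel": joint speeds; "joint_torque": joint torques, N m; "eef_pos": TCP position; "orientation": TCP orientation; "force": force on the tool from outside, world axes, zero at the start; "torque": the same for the moment, N m; "opening": finger opening in m; "gripper_force": force on a finger pad.
Only numpy, scipy, OpenCV 4.12 (cv2) and the standard library are available. Lean on these libraries where they do the work, as an engineer would, in place of code of your own. Each camera call takes 0.05 s, during which the arm holds its last target. There are 200 camera calls.

TASK

Without lifting it off the bench, slide the bulky power pack that stands on end beside the charging cradle square up against the cradle's sill and push its top so that it tips over the sill and lies in the bay. Then push it along against the sprung contact until its foot end comes free of the sill and goes down flat behind it. Do not drive the contact to the end of its travel, and leave the two bottles and the loupe where they are.

Things in the scene. Friction and masses are not known exactly. Their poses are not given: they have to be found in the camera images.
- pack: Loose grey block with two dark bands, 76 mm (x) x 88 mm (y) x 160 mm (z), 0.5 to 0.9 kg, centre of mass central. Origin: centre of its foot; z to the head. Starts upright, its x within 0.18 rad of the cradle's x, 20 to 55 mm outside the sill (cradle's -x side), up to 8 mm off the middle line. Too wide for most grippers. Pushed below 35 mm height it slides (lean the tool back so that the hand clears it), near the top it tips (2 to 4 N).
- cradle: Grey open-topped cradle fixed to the bench, 200 mm long (x) x 118 mm wide (y). Origin: on the bench under the middle of the sill's outer face; x runs along the bay from sill to sprung contact, z up. Bay 102 mm wide inside (7 mm clearance each side of the pack); side walls 38 mm high with flared steel lips up to 54 mm. End wall 74 mm high at x 186 to 200 mm.
- sill_top (a point): Middle of the sill's top outer edge, 18 mm above the cradle's origin. The sill, a wall 8 mm thick (cradle x 0 to 8 mm), is the stop the pack tips over in +x. The tipped pack rests with its head on the bay floor and its foot end propped on the sill, overhanging outwards by 15 to 45 mm, until it is pushed in +x and its foot face has passed cradle x = 8 mm.
- bay_floor (a point): Point on the bay floor on the middle line, cradle x = 85 mm; the floor is 6 mm above the bench, 12 mm below the sill's top. The middle of the seated pack lies above this point within a few mm.
- pack_foot (a point): Centre of the pack's foot face (the pack's origin). Seated: 44 mm above the bench, cradle x about 8 mm. Once clear of the sill the foot end sinks by its weight unless friction on the pusher holds it up; moving the pusher down along the foot face, or pressing the pack's upper face (82 mm above the bench when seated) at the foot end, brings it down.
- pack_head (a point): Centre of the pack's head face, the end with two brass strips, 160 mm from the foot. Seated: 44 mm above the bench, pressing the contact.
- contact (a joint): Sprung contact plate at the far end of the bay, 70 mm wide, 32 to 68 mm above the bench. 0 relaxed, its face at cradle x = 163 mm; grows in m as it is pressed along +x, to 0.016 at the end of its travel. Starts to yield at about 3 N, then 8 N per 10 mm. Seated, the pack holds it at about 0.005; the foot end clears the sill at 0.008 to 0.010 (still tilted). Keep below 0.015.
- bottle_clean: White bottle with a blue cap, 38 mm diameter, 105 mm tall, standing loose beside the bay on its far side. Origin: centre of its underside.
- bottle_oil: Yellow bottle with a dark cap, 27 mm diameter, 72 mm tall, standing loose on the far side of where the pack starts. Origin: centre of its underside.
- loupe: Black watchmaker's loupe, 35 mm diameter, 37 mm tall, standing loose beside the bay on the robot's side. Origin: centre of its underside.

How it is judged:
By the outcome, as a careful person would: the job done as asked, in the order asked, and still so for the second after the job is handed in, with the robot touching nothing.
It also fails if it takes over 69 s, if anything falls off the work surface, if the arm or the gripper's body presses on something with over 40 N, if the wrist force passes 120 N, or if a joint passes its speed limit or range.

## Working session

There is one attempt and no reset: what is moved stays moved. The work goes in short steps, Python scripts to look and compute and a shell command to move; the robot and the scene stay as the last step left them, time stands still between calls to the robot, and variables do not carry over. Pictures are saved under pics/ and viewed, at most 10 in all, crops included, and the job is handed in when it is done.

```bash
ls; mkdir -p pics; cat > h.py <<'E'
import numpy as np, cv2
from cell import sensors, eyes, job, arm
from scipy.spatial.transform import Rotation as Ro
def cloud(c):
    z=c["z_map"]; v,u=np.mgrid[:z.shape[0],:z.shape[1]]
    P=np.stack([(u-c["cx"])/c["fx"]*z,(v-c["cy"])/c["fy"]*z,z],-1)
    W=(P-c["t"])@c["R"]
    W[z==0]=np.nan
    return W
def save(c,n): cv2.imwrite("pics/"+n,c["img"][...,::-1])
E
python3 - <<'E'
from h import *
s=sensors.sense(); print({k:np.round(v,3) for k,v in s.items()}, arm.hold_point_z)
ims=[]
for n in("scene","side"):
    c=eyes.camera(n); np.savez("/tmp/"+n+".npz",**c); ims.append(c["img"])
    print(n,c["fx"],-c["R"].T@c["t"])
save({"img":cv2.resize(np.vstack(ims),None,fx=.78,fy=.78)},"a.png")
E
```

```text
pics
{'t': np.float64(0.0), 'q': array([-1.494,  0.343,  1.525,  0.   ,  1.275, -0.146]), 'qvel': array([ 0.001,  0.001, -0.   ,  0.001, -0.   ,  0.002]), 'joint_torque': array([ 1.0000e-03, -4.3368e+01, -2.4601e+01, -0.0000e+00,  8.0000e-03,
       -0.0000e+00]), 'eef_pos': array([ 0.116, -0.512,  0.231]), 'orientation': array([ 0.994,  0.111,  0.   , -0.001]), 'force': array([-0.403,  0.435, -0.027]), 'torque': array([-0.013,  0.041,  0.012]), 'gripper_force': np.float64(0.0), 'opening': np.float64(0.085)} 0.0187
scene 472.4378785051434 [-0.11318914  0.54458335  0.45891318]
side 455.0266430786497 [ 0.38875002 -0.59297048  0.59384156]
```

View pics/a.png

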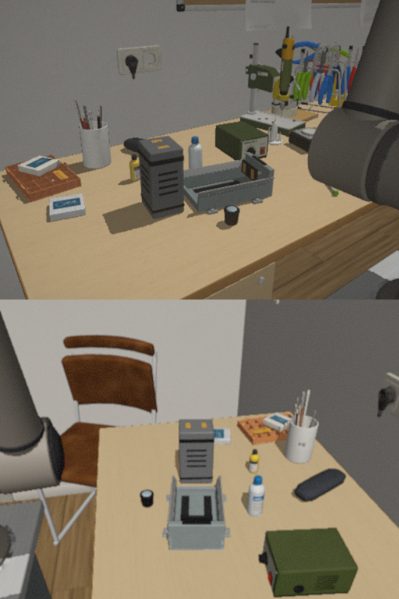

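The scene picture shows the pack (about pixel 162,175 in the composite) left of the cradle (230,180), the oil bottle behind the pack, the clean bottle behind the bay and the loupe in front of it. The side view looks along +y, with the cradle's +x towards that camera. Next I'll measure from the depth clouds.

```bash
python3 - <<'E'
from h import *
Ws=[]
for n in("scene","side"):
    c=dict(np.load(f"/tmp/{n}.npz")); W=cloud(c).reshape(-1,3); W=W[~np.isnan(W[:,0])]
    W=W[(W[:,0]>.1)&(W[:,0]<.9)&(abs(W[:,1])<.5)&(W[:,2]>-.02)&(W[:,2]<.3)]
    print(n,len(W)); 
    top=W[(W[:,2]>.154)&(W[:,2]<.168)]
    if len(top)>20: print("pack top",cv2.minAreaRect(top[:,:2].astype(np.float32)*1000),np.median(top[:,2]))
    Ws.append(W)
W=np.vstack(Ws)
# height map 1mm: x 0.2..0.8 (rows), y -0.4..0.4
S=1000; im=np.zeros((600,800),np.float32)
i=((W[:,0]-.2)*S).astype(int); j=((.4-W[:,1])*S).astype(int)
k=(i>=0)&(i<600)&(j>=0)&(j<800)
np.maximum.at(im,(i[k],j[k]),W[k,2])
im=cv2.dilate(im,np.ones((3,3)))
v=cv2.applyColorMap((np.clip(im/.17,0,1)*255).astype(np.uint8),cv2.COLORMAP_JET)
for a in range(0,800,100): cv2.line(v,(a,0),(a,600),(255,255,255),1)
for a in range(0,600,100): cv2.line(v,(0,a),(800,a),(255,255,255),1)
cv2.imwrite("pics/b.png",v)
np.save("/tmp/W.npy",W)
E
```

```text
scene 94653
pack top ((510.50274658203125, -111.09005737304688), (767.5728149414062, 716.8806762695312), 1.0278701782226562) 0.16080223175382835
side 86594
pack top ((550.5848388671875, 161.8303680419922), (694.0462646484375, 142.84210205078125), 17.45462989807129) 0.16188872221710604
```

View pics/b.png

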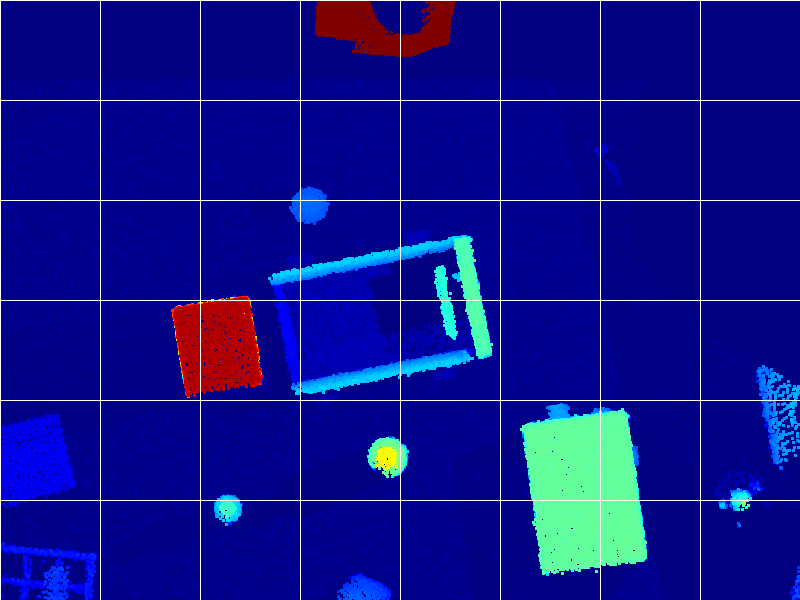

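The height map (1 mm per pixel, row = x−0.2, column = 0.4−y) shows the pack top at columns 172–262, rows 297–396. The cradle's sill is at columns 271–296 and its end wall at 455–490. The loupe is at (309,205), the clean bottle at (388,456) and the oil bottle at (228,508). Next I'll fit these exactly.

```bash
cat >> h.py <<'E'
def cradle_pts(W): 
    m=(W[:,0]>.42)&(W[:,0]<.61)&(W[:,1]<.14)&(W[:,1]>-.1)
    return W[m]
E
python3 - <<'E'
from h import *
W=np.load("/tmp/W.npy")
p=W[(W[:,0]>.47)&(W[:,0]<.62)&(W[:,1]<.25)&(W[:,1]>.12)&(W[:,2]>.154)&(W[:,2]<.166)]
r=cv2.minAreaRect((p[:,:2]*1000).astype(np.float32));print("pack",r,cv2.boxPoints(r))
c=cradle_pts(W)
ew=c[(c[:,2]>.070)&(c[:,2]<.079)&(c[:,1]<-.03)]
r=cv2.minAreaRect((ew[:,:2]*1000).astype(np.float32));print("endwall",r,cv2.boxPoints(r))
lip=c[(c[:,2]>.048)&(c[:,2]<.058)&(c[:,1]>-.05)]
a=np.radians(-100) # rough
r=cv2.minAreaRect((lip[:,:2]*1000).astype(np.float32));print("lips",r,cv2.boxPoints(r))
for n,(x,y) in dict(loupe=(.405,.091),clean=(.656,.012),oil=(.708,.172)).items():
    q=W[(np.hypot(W[:,0]-x,W[:,1]-y)<.03)&(W[:,2]>.02)]; print(n,(q.min(0)+q.max(0))/2)
# cradle frame from lips rect
ang=np.radians(r[2])
ax=min([np.array([np.cos(ang+k*np.pi/2),np.sin(ang+k*np.pi/2)]) for k in range(4)],key=lambda a:a[1])
ay=np.array([-ax[1],ax[0]])
print("ax",ax,np.degrees(np.arctan2(ax[1],ax[0])))
Q=np.c_[c[:,:2]@ax,c[:,:2]@ay]
print("end wall x range",np.percentile(ew[:,:2]@ax,[1,99]),"y",np.percentile(ew[:,:2]@ay,[1,99]),"lip y",np.percentile(lip[:,:2]@ay,[.5,99.5]),"x",np.percentile(lip[:,:2]@ax,[.5,99.5]))
mid=np.median(np.percentile(ew[:,:2]@ay,[1,99]))
sl=c[(c[:,2]>.014)&(c[:,2]<.021)&(abs(Q[:,1]-mid)<.04)]; h=np.histogram(sl[:,:2]@ax,bins=np.arange(-.16,-.06,.004)); print(h[0],h[1][0])
E
```

```text
pack ((546.2653198242188, 181.95802307128906), (77.73937225341797, 88.96961975097656), 79.84510040283203) [[495.62427 151.54034]
 [583.2002  135.85413]
 [596.9064  212.3757 ]
 [509.33044 228.06192]]
endwall ((499.6187438964844, -62.26743698120117), (39.01708984375, 119.46395111083984), 78.3156967163086) [[437.17368  -69.27487 ]
 [554.1621   -93.46859 ]
 [562.06384  -55.260002]
 [445.07538  -31.066284]]
lips ((518.5731811523438, 28.14630126953125), (184.37913513183594, 127.23104095458984), 78.47171783447266) [[437.8168   -49.469784]
 [562.4811   -74.89711 ]
 [599.3296   105.76239 ]
 [474.66528  131.18971 ]]
loupe [0.40573513 0.09028348 0.03017827]
clean [0.65714013 0.01178352 0.06438811]
oil [0.71002844 0.17151143 0.04821949]
ax [-0.19985162 -0.97982617] -101.52828216552734
end wall x range [-0.05662515 -0.02089793] y [0.44360977 0.55904243] lip y [0.43934289 0.56407752] x [-0.21895482 -0.04170197]
[0 0 0 0 0 0 0 0 0 0 0 0 0 0 0 0 0 0 0 0 0 0 0 0] -0.16
```

```bash
cat >> h.py <<'E'
A=np.radians(-101.6); X=np.array([np.cos(A),np.sin(A),0]); Y=np.array([-X[1],X[0],0]); Z=np.array([0,0,1.])
O=np.array([.5354,.1158,0]); C=np.c_[X,Y,Z]
def Rt(th,yaw=0):
    y=np.array([0,1,0.]); z=np.array([np.sin(th),0,-np.cos(th)])
    return C@Ro.from_euler('z',yaw).as_matrix()@np.c_[np.cross(y,z),y,z]
def cr(p): return C.T@(np.asarray(p)-O)      # world -> cradle
def row(pos,R,s=None):                        # world target -> row
    s=s or sensors.sense(); R0=Ro.from_quat(s["orientation"])
    d=R0.inv().apply(np.asarray(pos)-s["eef_pos"])*100; w=(R0.inv()*Ro.from_matrix(R)).as_rotvec()
    print(np.round(d,2),np.round(w,3))
def go(u,v,z,th,yaw=0): row(O+C@[u,v,z],Rt(th,yaw))
def st():
    s=sensors.sense(); print("t",s["t"],"cradle",np.round(cr(s["eef_pos"])*1000,1),"F",np.round(C.T@s["force"],2),"op",s["opening"],"q",np.round(s["q"],2))
E
python3 - <<'E'
from h import *
st()
R0=Ro.from_quat(sensors.sense()["orientation"]).as_matrix()
row([.42,-.25,.30],R0)
go(-.19,0,.30,0); go(-.19,0,.30,.6)
print(O+C@[-.19,0,.3])
E
```

```text
t 0.1 cradle [ 699.  -284.7  230.7] F [ 0.63 -0.45  0.11] op 0.08534302882355017 q [-1.49  0.34  1.52  0.    1.28 -0.15]
[ 35.43 -18.81  -6.9 ] [-0.  0. -0.]
[ 62.61 -69.25  -6.82] [-1.000e-03 -1.000e-03 -1.146e+00]
[ 62.61 -69.25  -6.82] [-0.344 -0.533 -1.109]
[0.57360481 0.3019193  0.3       ]
```

```bash
python3 -m handwheel '5 -2.5 -3 0 0 -.1; 10 -5 -6 0 0 -.2; 15 -8 -7 0 0 -.3; 20 -11 -7 0 0 -.4; 25 -14 -7 0 0 -.5; 30 -17 -7 0 0 -.6; 35 -20 -7 0 0 -.7; 38 -25 -7 0 0 -.8; 41 -30 -7 0 0 -.9; 44 -35 -7 0 0 -1; 47 -40 -7 0 0 -1.1; 50 -45 -7 0 0 -1.146' 0; python3 - <<'E'
from h import *
st(); go(-.19,0,.30,0); go(-.19,0,.30,.6);go(-.19,0,.016,.6)
E
```

```text
t: 1.6
eef_pos: [0.5044, 0.0392, 0.3011]
orientation: [0.774, 0.633, -0.0, -0.0]
force: [0.6, -0.3, 0.3]
opening: 0.0427
gripper_force: 0.0
t 1.6 cradle [ 81.2 -15.  301.1] F [0.14 0.59 0.33] op 0.04274020250909702 q [-0.07  0.26  1.45 -0.    1.44  0.13]
[27.12  1.57  0.1 ] [-0.     0.     0.003]
[27.12  1.57  0.1 ] [ 0.    -0.6    0.003]
[27.13  1.57 28.5 ] [ 0.    -0.6    0.003]
```

```bash
python3 -m handwheel '5 .5 0 0 -.1 0; 10 1 0 0 -.2 0; 15 1.5 0 0 -.3 0; 20 1.5 0 0 -.4 0; 25 1.5 0 0 -.5 0; 27 1.5 5 0 -.6 0; 27 1.5 10 0 -.6 0; 27 1.5 15 0 -.6 0; 27 1.5 20 0 -.6 0; 27 1.5 24 0 -.6 0;27 1.5 24 0 -.6 0;27 1.5 24 0 -.6 0'; python3 - <<'E'
from h import *
st(); c=eyes.camera("scene"); save(c,"c.png"); go(-.13,0,.016,.6,0);go(-.05,0,.016,.6,0)
E
```

```text
t: 3.1
eef_pos: [0.5738, 0.2991, 0.0628]
orientation: [0.74, 0.604, -0.228, 0.187]
force: [0.7, 0.2, -0.2]
opening: 0.0425
gripper_force: 0.0
t 3.1 cradle [-187.3    0.8   62.8] F [-0.37  0.62 -0.17] op 0.04252538699358323 q [ 0.56  1.    0.92 -0.42  1.65  0.82]
[-2.08 -0.12  7.17] [ 0.003 -0.002 -0.001]
[-8.7  -0.12 11.67] [ 0.003 -0.002 -0.001]
```

View pics/c.png

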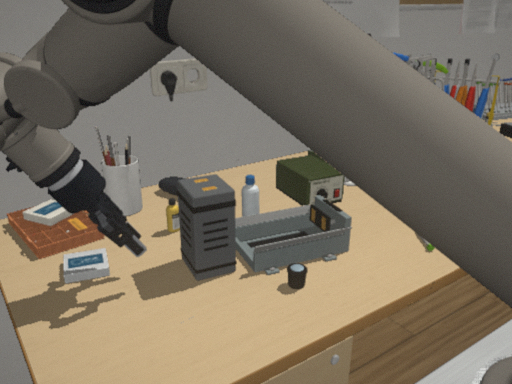

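```bash
python3 -m handwheel '0 -.1 4 0 0 0; -1 -.1 6 0 0 0; -2.1 -.1 7.2 0 0 0; -2.1 -.1 7.2 0 0 0; -2.9 -.1 7.8 0 0 0; -3.3 -.1 8.1 0 0 0; -3.7 -.1 8.3 0 0 0; -4 -.1 8.5 0 0 0; -4.3 -.1 8.7 0 0 0; -4.3 -.1 8.7 0 0 0'; python3 - <<'E'
from h import *
st(); go(-.082,0,.016,.6)
E
```

```text
t: 4.4
eef_pos: [0.5551, 0.2159, 0.0139]
orientation: [0.74, 0.604, -0.229, 0.187]
force: [0.6, 2.5, 1.0]
opening: 0.0427
gripper_force: 1.0
t 4.4 cradle [-102.    -0.8   13.9] F [-2.6   0.03  1.02] op 0.042652755238375153 q [ 0.47  0.95  1.2  -0.46  1.42  0.85]
[-1.77  0.08  0.95] [0. 0. 0.]
```

```bash
python3 -m handwheel '-.3 0 .15 0 0 0; -.6 0 .3 0 0 0; -.9 0 .5 0 0 0; -1.1 0 .6 0 0 0; -1.3 0 .7 0 0 0; -1.3 0 .7 0 0 0'; python3 - <<'E'
from h import *
st(); go(-.082,0,.016,.6)
E
```

```text
t: 5.15
eef_pos: [0.5521, 0.2013, 0.0155]
orientation: [0.74, 0.604, -0.229, 0.187]
force: [-0.6, 0.7, -1.1]
opening: 0.0426
gripper_force: 0.3
t 5.15 cradle [-87.2  -0.8  15.5] F [-0.61 -0.74 -1.15] op 0.04262917931833451 q [ 0.46  0.93  1.24 -0.47  1.39  0.85]
[-0.46  0.08  0.25] [0.    0.001 0.   ]
```

```bash
python3 -m handwheel '-.15 0 .1 0 0 0; -.3 0 .2 0 0 0; -.45 0 .3 0 0 0; -.6 0 .4 0 0 0; -.6 0 .4 0 0 0'; python3 - <<'E'
from h import *
st()
c=eyes.camera("side"); W=cloud(c).reshape(-1,3); W=W[~np.isnan(W[:,0])]; q=(W-O)@C
p=q[(q[:,2]>.155)&(q[:,2]<.166)&(abs(q[:,1])<.06)&(q[:,0]>-.095)&(q[:,0]<.05)]
print(cv2.minAreaRect((p[:,:2]*1000).astype(np.float32)))
s=q[(q[:,2]>.02)&(q[:,2]<.15)&(abs(q[:,1])<.03)&(q[:,0]>-.03)&(q[:,0]<.03)]; print("face u",np.median(s[:,0]))
E
```

```text
t: 5.78
eef_pos: [0.5511, 0.1968, 0.0155]
orientation: [0.741, 0.605, -0.227, 0.186]
force: [1.0, 10.5, 0.4]
opening: 0.0428
gripper_force: 5.4
t 5.775 cradle [-82.5  -0.9  15.5] F [-10.49  -1.15   0.42] op 0.042790793460910914 q [ 0.45  0.92  1.26 -0.47  1.38  0.84]
((-36.73755645751953, -4.456794738769531), (75.24342346191406, 87.61918640136719), 0.16095180809497833)
face u -0.00217054648364531
```

```bash
python3 - <<'E'
from h import *
for n in ("side",):
    c=eyes.camera(n); save({"img":cv2.resize(c["img"][140:330,180:330],None,fx=3,fy=3)},"d.png")
    W=cloud(c).reshape(-1,3); W=W[~np.isnan(W[:,0])]; q=(W-O)@C
    for z0,z1 in((.030,.038),(.048,.056)):
      l=q[(q[:,2]>z0)&(q[:,2]<z1)&(abs(q[:,1])<.08)&(q[:,0]>.03)&(q[:,0]<.13)]
      for a in(l[l[:,1]<0],l[l[:,1]>0]): print(z0,np.percentile(a[:,1],[2,50,98])*1000)
    e=q[(q[:,2]>.068)&(q[:,2]<.078)&(abs(q[:,1])<.08)&(q[:,0]>.17)&(q[:,0]<.21)]; print("end",np.percentile(e[:,1],[.5,99.5])*1000)
    p=q[(q[:,2]>.05)&(q[:,2]<.15)&(abs(q[:,1])<.06)&(q[:,0]>-.01)&(q[:,0]<.01)]; print("pack face",np.percentile(p[:,1],[.5,99.5])*1000)
E
```

```text
0.03 [-51.61735633 -51.36790278 -51.23043377]
0.03 [50.30885507 50.69946372 50.94809247]
0.048 [-61.96348484 -57.84111826 -55.03906949]
0.048 [53.79556411 57.10863513 61.13106121]
end [-58.40353025  58.51178702]
pack face [-48.21969258  55.73367818]
```

View pics/d.png

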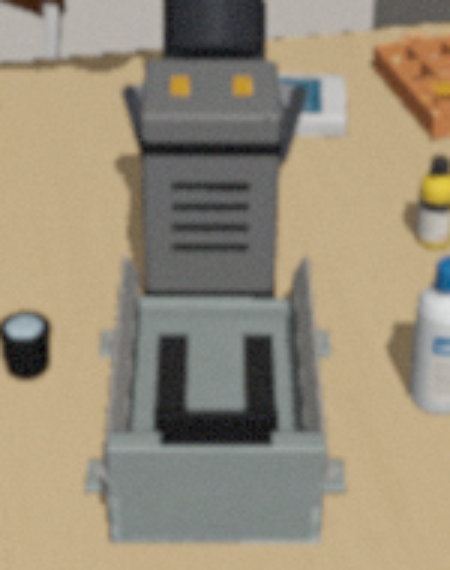

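Force of 10 N, with the pack square (0.16°) against the sill and about 4 mm off the bay's middle, inside the 7 mm clearance. The crop shows the pack's front face flush at the sill, between the walls. Next I'll raise the tool and tip the pack.

```bash
python3 -m handwheel '1.2 0 -.8 0 0 0; 2.5 0 -1.7 0 0 0; 0 -.3 -5 0 0 0; -2.5 -.3 -9 0 0 0; -4.5 -.3 -12 0 0 0; -4.5 -.3 -12 0 0 0; -5.3 -.3 -11.4 0 0 0; -6.2 -.3 -10.8 0 0 0; -6.8 -.3 -10.4 0 0 0; -7.2 -.3 -10.1 0 0 0;-7.6 -.3 -9.8 0 0 0;-7.6 -.3 -9.8 0 0 0'; python3 - <<'E'
from h import *
st()
E
```

```text
t: 7.38
eef_pos: [0.5464, 0.1878, 0.1393]
orientation: [0.74, 0.604, -0.229, 0.187]
force: [1.5, 2.2, 1.0]
opening: 0.0426
gripper_force: 1.1
t 7.375 cradle [-72.8  -3.7 139.3] F [-2.47  1.    0.97] op 0.04262314592467146 q [ 0.44  0.76  1.21 -0.47  1.56  0.75]
```

```bash
python3 -m handwheel '-.3 0 .2 0 0 0; -.65 0 .45 0 0 0; -1 0 .7 0 0 0; -1.3 0 .9 0 0 0; -1.65 0 1.1 0 0 0; -2 0 1.35 0 0 0; -2.3 0 1.6 0 0 0; -2.65 0 1.8 0 0 0;-2.65 0 1.8 0 0 0'; python3 - <<'E'
from h import *
st()
c=eyes.camera("scene"); save(c,"e.png")
E
```

```text
t: 8.5
eef_pos: [0.5397, 0.1562, 0.1391]
orientation: [0.74, 0.604, -0.229, 0.187]
force: [0.1, 1.0, -0.1]
opening: 0.0426
gripper_force: 0.4
t 8.5 cradle [-40.4  -3.9 139.1] F [-1.05 -0.11 -0.11] op 0.04264169358823279 q [ 0.4   0.72  1.29 -0.48  1.51  0.73]
```

View pics/e.png

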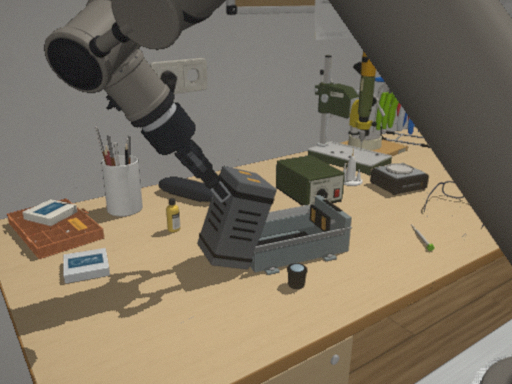

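The picture shows the pack leaning over the sill at about 20°, with the fingers on its back near the top (220,190). I'll keep going slowly.

```bash
python3 -m handwheel '-.25 0 .15 0 0 0; -.5 0 .35 0 0 0; -.75 0 .5 0 0 0; -1 0 .7 0 0 0; -1.2 0 .85 0 0 0; -1.45 0 1 0 0 0; -1.65 0 1.15 0 0 0; -1.65 0 1.15 0 0 0;-1.65 0 1.15 0 0 0'; python3 - <<'E'
from h import *
st()
c=eyes.camera("scene"); save(c,"f.png")
E
```

```text
t: 9.68
eef_pos: [0.5358, 0.137, 0.139]
orientation: [0.74, 0.604, -0.229, 0.187]
force: [0.1, -0.4, -0.3]
opening: 0.0428
gripper_force: 0.0
t 9.675 cradle [-20.8  -3.8 139. ] F [ 0.38  0.2  -0.29] op 0.042750775413253186 q [ 0.38  0.7   1.33 -0.49  1.48  0.72]
```

View pics/f.png

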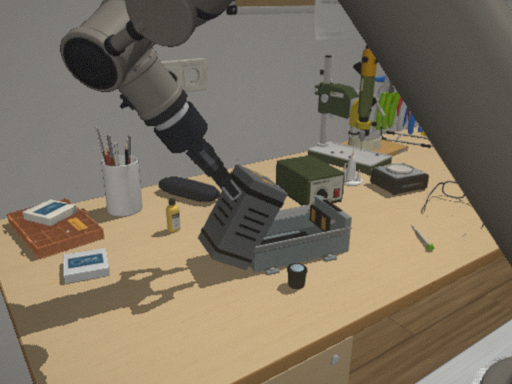

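The picture shows the pack leaning at about 35° with the force gone, so it is at its balance point. I'll push a little further.

```bash
python3 -m handwheel '-.2 0 .15 0 0 0; -.4 0 .3 0 0 0; -.6 0 .4 0 0 0; -.8 0 .55 0 0 0; -.8 0 .55 0 0 0;-.8 0 .55 0 0 0;-.8 0 .55 0 0 0;-.8 0 .55 0 0 0'; cat >> h.py <<'E'
def pack():
    st()
    for n in("scene","side"):
        c=eyes.camera(n); W=cloud(c).reshape(-1,3); W=W[~np.isnan(W[:,0])]; q=(W-O)@C
        m=(abs(q[:,1]+.003)<.035)&(q[:,0]>-.07)&(q[:,0]<.2)
        q=q[m]; print(n)
        for u in np.arange(-.06,.2,.02):
            a=q[(abs(q[:,0]-u)<.004)&(q[:,2]<.13)]
            if len(a)>5: print(int(u*1000),np.round(np.percentile(a[:,2],[5,50,95])*1000),end=" ")
        print()
    return
E
python3 - <<'E'
from h import *
pack()
c=eyes.camera("scene"); save({"img":cv2.resize(c["img"][120:300,150:400],None,fx=2.5,fy=2.5)},"g.png")
E
```

```text
t: 10.72
eef_pos: [0.5339, 0.1275, 0.1391]
orientation: [0.74, 0.604, -0.229, 0.187]
force: [-0.5, 0.2, -0.4]
opening: 0.0428
gripper_force: 0.0
t 10.725 cradle [-11.2  -3.8 139.1] F [-0.14 -0.54 -0.43] op 0.04279405877084191 q [ 0.37  0.69  1.35 -0.5   1.46  0.72]
scene
-60 [-0.  1.  2.] -39 [ 0. 39. 62.] -19 [-0. 98. 99.] 0 [ 0. 96. 97.] 20 [93. 94. 95.] 40 [91. 92. 94.] 60 [89. 90. 92.] 80 [87. 88. 89.] 100 [85. 86. 87.] 120 [82. 84. 85.] 160 [41. 57. 68.] 180 [ 7. 50. 56.] 
side
-19 [ 98.  99. 101.] 0 [95. 97. 99.] 20 [94. 95. 97.] 40 [91. 93. 95.] 60 [89. 91. 93.] 80 [86. 88. 90.] 100 [85. 86. 88.] 120 [34. 62. 84.] 160 [68. 69. 71.]
```

View pics/g.png

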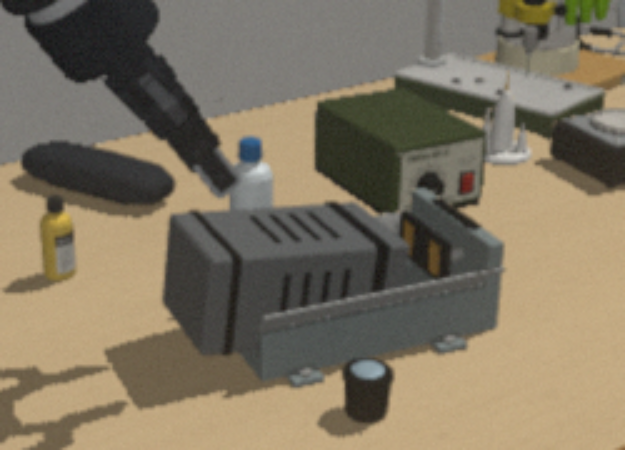

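The crop shows the pack tipped over the sill and lying in the bay, tilted about 6°, its foot end overhanging (foot face at about 165–235, 215–350) and the bottles and loupe undisturbed. The foot's lower edge is at u ≈ −41 mm, so it needs about 50 mm of push.

```bash
python3 -m handwheel '3.7 0 -2.6 0 0 0; 7.4 0 -5.1 0 0 0; 10 0 -1.2 0 0 0; 12.7 0 2.7 0 0 0; 12.7 0 2.7 0 0 0; 10.5 0 4.2 0 0 0; 8.5 0 5.6 0 0 0;8 0 5.9 0 0 0;7.5 0 6.25 0 0 0;7 0 6.6 0 0 0;7 0 6.6 0 0 0'; python3 - <<'E'
from h import *
st(); go(-.003,-.004,.045,.6)
E
```

```text
t: 12.25
eef_pos: [0.5382, 0.1474, 0.0454]
orientation: [0.74, 0.604, -0.229, 0.187]
force: [0.0, 0.7, 0.8]
opening: 0.0428
gripper_force: 0.3
t 12.25 cradle [-31.5  -3.6  45.4] F [-0.68 -0.1   0.76] op 0.04278794751937711 q [ 0.39  0.83  1.37 -0.5   1.34  0.81]
[-2.33 -0.04  1.65] [0.001 0.    0.   ]
```

```bash
python3 -m handwheel '-.25 0 .17 0 0 0; -.5 0 .35 0 0 0; -.75 0 .52 0 0 0; -1 0 .7 0 0 0; -1.25 0 .87 0 0 0; -1.5 0 1.05 0 0 0; -1.75 0 1.2 0 0 0; -1.95 0 1.35 0 0 0;-1.95 0 1.35 0 0 0'; cat >> h.py <<'E'
def top():
    st(); c=eyes.camera("side"); W=cloud(c); q=(W-O)@C; b=c["img"].astype(int)
    m=(abs(q[...,1]+.003)<.03)&(q[...,2]>.072)&(q[...,2]<.108)&(q[...,0]<.18)&(q[...,0]>-.1)
    p=q[m]; 
    k=np.polyfit(p[:,0],p[:,2],1); print("slope",k[0],"z(0)",k[1]*1000,"u head(top edge)",np.percentile(p[:,0],[.5,1,98,99.5])*1000)
    l=q[(abs(q[...,1])<.033)&(q[...,2]>.060)&(q[...,2]<.0715)&(q[...,0]>.155)&(q[...,0]<.184)]
    if len(l): print("contact top u",np.percentile(l[:,0],[2,50,98])*1000)
E
python3 -c "
from h import *
top()"
```

```text
t: 13.38
eef_pos: [0.5332, 0.1239, 0.0451]
orientation: [0.74, 0.604, -0.229, 0.187]
force: [0.7, 0.9, -0.4]
opening: 0.0426
gripper_force: 0.2
t 13.375 cradle [-7.5 -3.8 45.1] F [-1.03  0.46 -0.4 ] op 0.042581580528664446 q [ 0.36  0.81  1.42 -0.52  1.3   0.81]
slope -0.08305585063311695 z(0) 96.23146898527553 u head(top edge) [-36.50890431 -34.13967772 159.66607526 160.46017518]
contact top u [157.28202139 165.62087609 168.2424487 ]
```

```bash
python3 -m handwheel '-.2 0 .13 0 0 0; -.4 0 .27 0 0 0; -.6 0 .4 0 0 0; -.75 0 .52 0 0 0; -.9 0 .6 0 0 0;-.9 0 .6 0 0 0'; python3 -c "
from h import *
top()"
```

```text
t: 14.18
eef_pos: [0.5316, 0.1155, 0.0446]
orientation: [0.741, 0.604, -0.227, 0.186]
force: [0.4, 9.7, -2.9]
opening: 0.0425
gripper_force: 4.6
t 14.175 cradle [ 1.1 -3.7 44.6] F [-9.56 -1.54 -2.86] op 0.0425233482573995 q [ 0.35  0.8   1.44 -0.52  1.28  0.8 ]
slope -0.08024796728586879 z(0) 96.33888461152564 u head(top edge) [-28.02185962 -25.71222734 167.76864035 168.47357294]
contact top u [165.43017014 170.8584271  174.15424203]
```

```bash
python3 -m handwheel '-.12 0 .08 0 0 0; -.25 0 .17 0 0 0; -.35 0 .23 0 0 0; -.42 0 .28 0 0 0;-.42 0 .28 0 0 0'; python3 -c "
from h import *
top()"
```

```text
t: 14.85
eef_pos: [0.5308, 0.1115, 0.0444]
orientation: [0.741, 0.605, -0.226, 0.186]
force: [1.6, 13.4, -3.3]
opening: 0.0425
gripper_force: 6.5
t 14.85 cradle [ 5.1 -3.7 44.4] F [-13.45  -1.17  -3.26] op 0.0424947006273345 q [ 0.34  0.79  1.45 -0.53  1.27  0.8 ]
slope -0.08179684833837414 z(0) 96.83207957927 u head(top edge) [-29.06673006 -21.83910352 171.89784092 172.77526171]
contact top u [169.39521376 173.33653792 176.64463654]
```

```bash
python3 -m handwheel '-.08 0 .05 0 0 0; -.16 0 .11 0 0 0; -.16 0 .11 0 0 0'; python3 -c "
from h import *
top()"
```

```text
t: 15.28
eef_pos: [0.5305, 0.11, 0.0444]
orientation: [0.741, 0.605, -0.226, 0.186]
force: [1.5, 14.8, -3.8]
opening: 0.0429
gripper_force: 7.1
t 15.275 cradle [ 6.7 -3.6 44.4] F [-14.75  -1.5   -3.8 ] op 0.042904221280497166 q [ 0.34  0.79  1.46 -0.53  1.27  0.8 ]
slope -0.08049128271321905 z(0) 96.72733030259788 u head(top edge) [-20.28414247 -18.90660919 173.50752569 174.40932275]
contact top u [171.12538496 173.73045855 176.77383478]
```

```bash
python3 -m handwheel '.17 0 .25 0 0 0; .34 0 .5 0 0 0; .51 0 .75 0 0 0; .68 0 1 0 0 0; .68 0 1 0 0 0'; python3 -c "
from h import *
top()"
```

```text
t: 15.95
eef_pos: [0.5305, 0.11, 0.0325]
orientation: [0.741, 0.605, -0.226, 0.186]
force: [1.4, 13.8, -1.6]
opening: 0.0427
gripper_force: 7.4
t 15.95 cradle [ 6.7 -3.6 32.5] F [-13.77  -1.45  -1.57] op 0.042712748406073114 q [ 0.34  0.81  1.46 -0.53  1.25  0.81]
slope -0.051733497528380634 z(0) 89.55904107978151 u head(top edge) [-32.22393156 -30.90923071 171.28872101 172.34477215]
contact top u [169.12662271 173.07009736 177.26652944]
```

```bash
python3 -m handwheel '.15 0 .22 0 0 0; .3 0 .44 0 0 0; .45 0 .66 0 0 0; .45 0 .66 0 0 0'; python3 -c "
from h import *
top()"
```

```text
t: 16.5
eef_pos: [0.5318, 0.1097, 0.0264]
orientation: [0.741, 0.605, -0.225, 0.187]
force: [3.1, 14.9, 7.8]
opening: 0.0429
gripper_force: 7.5
t 16.5 cradle [ 6.7 -2.3 26.4] F [-15.19   0.06   7.81] op 0.04286814300531707 q [ 0.34  0.82  1.46 -0.53  1.24  0.82]
slope -0.05468227380893575 z(0) 89.90646632767763 u head(top edge) [-36.35492336 -35.12138077 171.47321313 172.12673102]
contact top u [169.45016808 172.99127521 176.7623244 ]
```

```bash
sed -i 's/(q\[...,0\]>-.1)$/(q[...,0]>.02)/' h.py; python3 -c "
from h import *
top()
c=eyes.camera('scene'); save({'img':cv2.resize(c['img'][150:300,180:380],None,fx=3,fy=3)},'i.png')"
```

```text
t 16.55 cradle [ 6.7 -2.2 26.4] F [-14.75  -0.4    7.18] op 0.04262715236803284 q [ 0.34  0.82  1.46 -0.53  1.24  0.82]
slope -0.01911761103788423 z(0) 85.59705984519496 u head(top edge) [ 21.09890932  21.79286545 171.41593205 172.07097567]
contact top u [169.1853335  173.04837921 176.85098776]
```

View pics/i.png

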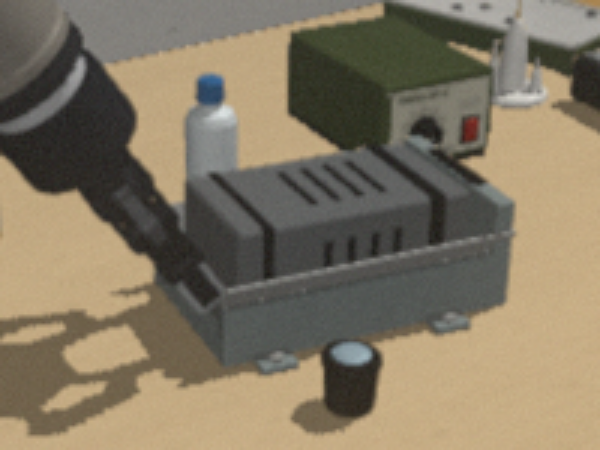

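The crop shows the pack almost flat in the bay, its foot end below the sill's top and the fingers at the foot face (210,290), resting on the sill. I'll withdraw and measure again.

```bash
python3 -m handwheel '-.2 0 -.6 0 0 0; .3 0 -1 0 0 0; 1.2 0 -1.7 0 0 0; 2.5 0 -2.6 0 0 0; 4 0 -3.6 0 0 0;4 0 -3.6 0 0 0;4 0 -3.6 0 0 0'; python3 -c "
from h import *
top()"
```

```text
t: 17.52
eef_pos: [0.5401, 0.1588, 0.032]
orientation: [0.74, 0.604, -0.229, 0.187]
force: [-0.4, -0.1, 0.7]
opening: 0.0427
gripper_force: 0.0
t 17.525 cradle [-43.  -4.  32.] F [ 0.15 -0.42  0.71] op 0.0427397732472457 q [ 0.41  0.86  1.35 -0.5   1.34  0.83]
slope -0.02115465620370624 z(0) 85.72487165920984 u head(top edge) [ 21.51087253  22.42158218 166.49618554 167.13036741]
contact top u [164.38727425 170.23020316 173.34707518]
```

The pack reads about 1° proud at the foot (3 mm), so I'll press the top at the foot end.

```bash
python3 -m handwheel '-2.2 0 -3.3 0 0 0; -4.5 0 -6.6 0 0 0; -7 0 -4.8 0 0 0; -9.7 0 -3 0 0 0; -9.7 0 -3 0 0 0; -9.1 0 -2.2 0 0 0; -8.6 0 -1.4 0 0 0; -8.4 0 -1.15 0 0 0; -8.25 0 -.9 0 0 0; -8.1 0 -.65 0 0 0; -8.1 0 -.65 0 0 0'; python3 -c "
from h import *
st()"
```

```text
t: 18.95
eef_pos: [0.5279, 0.0975, 0.0847]
orientation: [0.74, 0.604, -0.229, 0.187]
force: [-2.8, 2.7, 8.6]
opening: 0.0423
gripper_force: 4.4
t 18.95 cradle [19.4 -3.7 84.7] F [-2.07 -3.31  8.56] op 0.04227206228232467 q [ 0.33  0.73  1.46 -0.53  1.32  0.76]
```

```bash
python3 -m handwheel '.1 0 .15 0 0 0; .2 0 .3 0 0 0; .3 0 .45 0 0 0; .3 0 .45 0 0 0'; python3 -c "
from h import *
top()"
```

```text
t: 19.45
eef_pos: [0.528, 0.0975, 0.0842]
orientation: [0.74, 0.603, -0.229, 0.189]
force: [-9.9, 8.0, 39.0]
opening: 0.0426
gripper_force: 19.3
t 19.45 cradle [19.4 -3.6 84.2] F [ -5.84 -11.3   39.01] op 0.04256170646679523 q [ 0.33  0.73  1.46 -0.53  1.32  0.76]
slope -0.028979376650878106 z(0) 86.79831840192885 u head(top edge) [ 20.70715926  21.48582792 166.45166881 167.24951892]
contact top u [164.19728254 170.26694159 172.6815841 ]
```

```bash
python3 -m handwheel '-.3 0 -.45 0 0 0; -2 0 -3 0 0 0; -4.5 0 -6.6 0 0 0; -1 0 -10 0 0 0; 2 0 -13 0 0 0; 6 0 -15 0 0 0; 9 0 -16 0 0 0;9 0 -16 0 0 0'; python3 - <<'E'
from h import *
top()
for n in("scene","side"):
    c=eyes.camera(n); q=((cloud(c)-O)@C).reshape(-1,3); q=q[~np.isnan(q[:,0])]
    p=q[(abs(q[:,1]+.003)<.035)&(q[:,2]>.072)&(q[:,2]<.1)&(q[:,0]>.0)&(q[:,0]<.17)]
    A=np.c_[p[:,:2],np.ones(len(p))]; k=np.linalg.lstsq(A,p[:,2],rcond=None)[0]
    r=abs(A@k-p[:,2])<.003; k=np.linalg.lstsq(A[r],p[r,2],rcond=None)[0]; pr=p[r]
    print(n,k,"z foot/head",k@[.01,-.003,1],k@[.165,-.003,1],"u range",np.percentile(pr[:,0],[.3,99.7]),"v",np.percentile(pr[:,1],[.3,99.7]))
    b=q[(q[:,0]>-.2)&(q[:,0]<.3)&(abs(q[:,1])<.2)&(abs(q[:,2])<.008)]; A=np.c_[b[:,:2],np.ones(len(b))];print(" bench",np.linalg.lstsq(A,b[:,2],rcond=None)[0])
    e=q[(q[:,2]>.068)&(q[:,2]<.08)&(abs(q[:,1])<.055)&(q[:,0]>.187)&(q[:,0]<.2)]; print(" end wall z",np.median(e[:,2]))
    W=q@C.T+O
    for nm,(x,y) in dict(loupe=(.405,.091),clean=(.656,.012),oil=(.708,.172)).items():
        a=W[(np.hypot(W[:,0]-x,W[:,1]-y)<.035)&(W[:,2]>.02)]; print(nm,(a.min(0)+a.max(0))/2,end=" ")
c=eyes.camera("scene"); save({"img":cv2.resize(c["img"][150:300,180:380],None,fx=3,fy=3)},"k.png")
E
```

```text
t: 20.5
eef_pos: [0.5604, 0.2602, 0.1574]
orientation: [0.739, 0.605, -0.229, 0.187]
force: [0.1, -0.1, 0.2]
opening: 0.0426
gripper_force: 0.0
t 20.5 cradle [-146.5   -4.6  157.4] F [0.09 0.1  0.24] op 0.04257129144595445 q [ 0.53  0.84  0.99 -0.44  1.72  0.75]
slope -0.020429736402139725 z(0) 85.6893087063266 u head(top edge) [ 21.05185787  22.38308238 166.39268956 167.149814  ]
contact top u [164.34324547 170.28415301 172.80062246]
scene [ 0.00295549 -0.00022341  0.08295705] z foot/head 0.08298727252221673 0.08344537359247865 u range [0.00959527 0.16716792] v [-0.03778601  0.03187118]
 bench [0.00119965 0.00049527 0.00120907]
 end wall z 0.07492408823637273
loupe [0.40621445 0.08974024 0.03007974] clean [0.6559243  0.01165166 0.0695709 ] oil [0.70570244 0.17239144 0.04729007] side [-0.0043244  -0.00144591  0.08441884] z foot/head 0.08437993637708863 0.08370965397357441 u range [0.00829076 0.16698819] v [-0.03772858  0.03182493]
 bench [-0.00135603 -0.00010561  0.00221706]
 end wall z 0.07536633369262769
loupe [0.40545848 0.09201493 0.03126986] clean [0.65772051 0.01131184 0.06449926] oil [0.70985561 0.170406   0.04787683]
```

View pics/k.png

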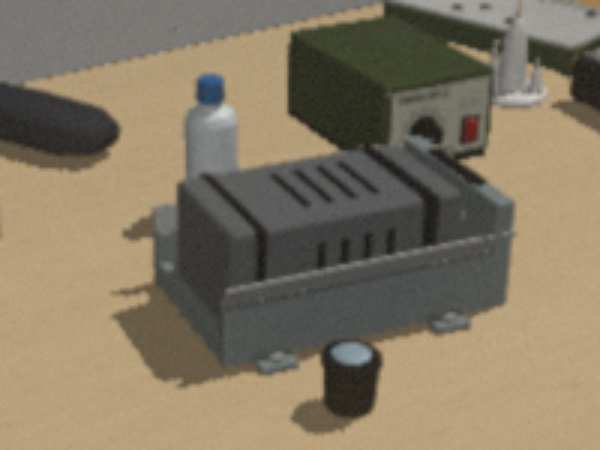

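The crop shows the pack flat behind the sill. A plane fit that drops the stray points gives 83–84 mm at both ends, with about 1 mm of height bias, and u from 8 to 167 mm. The bottles and loupe have not moved and the arm is clear.

```bash
python3 -c "
from cell import job; print(job.hand_in())"
```

```text
the job is handed in; nothing more can be done
None
```

The job is handed in at about 21 s on the clock: the pack lies flat in the bay behind the sill, holding the contact at about 4–5 mm (about 10–11 mm at most during the push); the bottles and loupe measured unmoved, though one press on the pack's top reached 39 N through the fingertips (the arm/gripper-body limit is 40 N).

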